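# Unsnap and slide open the larger tackle box

## Task

Open the larger of the two tackle boxes: press its snap tab fully down, then push the released cover along its rails, over the tab, until the compartments are completely uncovered, leaving it lying flat on the rails. Only press and push, never lift or tip the cover; leave the smaller box shut and everything else on the table where it is.

Things in the scene. Friction and masses are not known exactly. Their poses are not given: they have to be found in the camera images.
- big_box: Larger of two fixed milky tackle boxes, 260 (x) x 128 mm. Origin: centre of underside; x = the way its cover slides open, roughly away from the robot; z up. Two side rails 45 mm high, 90 mm apart, run its whole length, with guide walls to 53 mm; between them it is open. Compartments: x = -122 to -20 mm; beyond: snap tab, then free rails for the opened cover, up to an end wall at x = +122 mm.
- big_cover: Loose smoke-grey cover of the larger box, 105 (x) x 110 (y) x 8 mm, about 150 g, on the side rails, axes as the box's. Origin: centre of its underside. Shut: at about x = -67.5 mm of the box; compartments fully uncovered: beyond x = +32.5 mm; against the end wall: +69.5 mm. Slides with 1 to 3 N.
- big_rib (a point): Centre of the upright push rib on top of the larger cover: 10 (x) x 77 (y) x 14 mm high. The point is 15 mm behind (-x) the cover's middle and 60 mm above the table. Behind the rib the cover's top is flat for 32 mm, 53 mm above the table.
- big_tab (a joint): How far the larger box's snap tab is pressed down, m: 0 = up (locking the cover), 0.014 = fully in, against its stop. It takes about 3 N to move and stays where it is left.
- big_tab_top (a point): Middle of the top of the larger box's snap tab, a grey ribbed block 34 (x) x 40 mm (y) at x = +4 mm of the box, 2 mm beyond the shut cover's far edge. Up: 55 mm above the table, 10 mm above the rails, blocking the cover; fully in: 4 mm below the rails, so the cover passes over. Pressed straight down; 25 mm beside it each way are free.
- small_box: The smaller tackle box, 200 x 88 mm, of the same make and height; origin at the centre of its underside, axes as the larger one's. To be left shut.
- small_cover: The loose smoke-grey cover of the smaller box, 78 x 70 x 8 mm with a rib; origin at the centre of its underside. To be left shut.
- small_tab (a joint): How far the smaller box's snap tab is pressed down, m (0 = up). To be left up.
- spool: Bystander: line spool standing on its end, 38 mm across, 26 mm high. Origin at the centre of its underside as it stands.
- lure: Bystander: wooden lure body, 55 x 16 x 14 mm. Origin at the centre of its underside as it stands.
- hook_jar: Bystander: small jar, 56 mm across, 75 mm high. Origin at the centre of its underside as it stands.
- driver: Bystander: screwdriver, 170 mm long, lying. Origin at the centre of its underside as it lies.
- oil_bottle: Bystander: small bottle, 40 mm across, 95 mm high. Origin at the centre of its underside as it stands.
- sinker: Bystander: lead sinker, 36 mm across, 30 mm high. Origin at the centre of its underside as it stands.
- reel_ring: Bystander: aluminium reel ring, 48 mm across, 14 mm high. Origin at the centre of its underside as it stands.
Not all that is in view belongs to the job. What is shaped like the big_cover but yellow is not meant.

How it is judged:
On the way, in this order (a step that is already met when the one before it is completed fails the run):
1. the larger box's snap tab is pressed in (at least 11.5 mm of 14) while the cover is still shut (value of joint big_tab above 0.0115 m and x of big_cover in the frame of big_box below -0.055 m), for 0.1 s.
2. the cover is on its way over the pressed tab, flat on its rails (x of big_cover in the frame of big_box above -0.03 m and value of joint big_tab above 0.0105 m and z of big_cover in the frame of big_box between 0.041 and 0.049 m and y of big_cover in the frame of big_box between -0.006 and 0.006 m and angle between big_cover's own z axis and vertical below 0.06 rad), for 0.05 s.
At the end, for the whole second after the job is handed in: Larger box: tab in over 10.5 mm; cover still, flat on the rails (height 4 mm, sideways 6 mm, tilt 0.06 rad), origin beyond x = +32.5 mm of the box (compartments uncovered). Smaller cover within 6 mm of its start, its tab under 3 mm; bystanders within 20 mm of their starts (x of big_cover in the frame of big_box above 0.0325 m and z of big_cover in the frame of big_box between 0.041 and 0.049 m and y of big_cover in the frame of big_box between -0.006 and 0.006 m and angle between big_cover's own z axis and vertical below 0.06 rad and linear speed of big_cover below 0.01 m/s and value of joint big_tab above 0.0105 m and distance of small_cover from where it was at the start of the episode below 0.006 m and value of joint small_tab below 0.003 m and distance of each of spool, lure, hook_jar, driver, oil_bottle, sinker, reel_ring from where it was at the start of the episode below 0.02 m); the robot touches nothing.
It fails at once if the larger cover is lifted more than 12 mm off its rails, or tipped by more than 0.25 rad (height (world z) of big_cover above 0.057 m or angle between big_cover's own z axis and vertical above 0.25 rad).
It fails at once if the larger cover falls off its rails (more than 15 mm down) (height (world z) of big_cover below 0.03 m).
It fails at once if the larger cover is forced past a tab that is not pressed in (x of big_cover in the frame of big_box above -0.05 m and value of joint big_tab below 0.008 m).
It fails at once if the smaller box is opened or its tab pressed (distance of small_cover from where it was at the start of the episode above 0.012 m or value of joint small_tab above 0.006 m).
It fails at once if a bystander is moved by more than 30 mm (distance of any of spool, lure, hook_jar, driver, oil_bottle, sinker, reel_ring from where it was at the start of the episode above 0.03 m).
It also fails if it takes over 38 s, if anything falls off the work surface, if the arm or the gripper's body presses on something with over 40 N, if the wrist force passes 120 N, or if a joint passes its speed limit or range.

## Robot

A 7-joint arm with a two-finger parallel gripper is mounted at the origin on the work surface. World frame = base frame: x ahead of the robot, y to its left, z up, the work surface at z = 0. Lengths are in m, angles in rad, forces in N, time in s.
With the tool pointing down it reaches from about 0.425 to 0.925 m from the base axis. Payload 6.8 kg.
Tool frame: the origin (TCP) lies midway between the tips of the shut fingers; the grasp point (between the pads) lies 19 mm behind it (bot.grasp_offset is the distance from the TCP to the grasp point, in m); z points along the fingers, x is the direction in which the jaws open and shut, and the axes are right-handed (so a half turn about z gives the same grasp; the last joint's range is limited). The gripper opens to 85 mm and grips with 20 to 120 N. Pads are 22 mm wide; open, the fingers measure 114 mm over their backs; the gripper's body (76 mm by 85 mm) begins 54 mm behind the grasp point. The pads swing forward as they close: fully open they stand 13 mm farther back than shut.
Start: joints at [-1.421, 0.477, 0.022, 1.555, -0.011, 1.109, -0.083], TCP at [0.172, 0.653, 0.231] pointing down, gripper open.
Joint ranges: [-2.96, 2.96], [-0.34, 2.1], [-1.41, 1.46], [0.24, 2.44], [-1.37, 4.51], [0.17, 1.92], [-2.96, 2.96]. Speed limits (rad/s): [2.39, 2.39, 3.14, 3.14, 3.14, 3.14, 3.14].

## Interface

Orientations are given as a unit quaternion [w, x, y, z].
In Python, from station import bot, imaging gives the robot as it stands. The module is installed in compiled form; this text tells all that it offers.
- The arm moves only by the tool apply_moves, never from a script. Its argument "increments" is a list of rows, each a list of 7 numbers: the shift along the tool's x, y, z in mm, then the turn, a rotation vector about the tool's x, y, z in degrees, then the closure, from -1 (fully open) to 1 (shut). In form: [[dx, dy, dz, rx, ry, rz, grip], ...]. A call has exactly 8 rows; each row shifts and turns the pose as measured when the row begins, along the tool's axes as they then stand; what a row does not reach is not made up. A row lasts 1/8 s, in which the tool goes at most 62.5 mm and 10.7 degrees, less where a joint would pass 70% of its speed; a pose out of reach is approached as far as the arm can. A call with a gripper value outside its range is refused whole. The fingers move at their own pace and stop on an object; "grip_force" is the grip in N (left out, the last holds). Time passes only in rows, so rows that do not move let the fingers close, or fill a call up. It gives the time, the measured TCP pose, the force and the opening at its end, in the units of the state.
- bot.get_obs(): the state, without advancing time (a new reading comes with each control period).
- imaging.read_camera(name): name is "scene" or "top" or "wrist"; returns the picture (420x560x3 uint8, red, green, blue); there is no depth.
- imaging.get_calibration(name): a dict with "K" (3x3 intrinsics, pixels), "k1" (the pictures are not rectified: a ray, as slopes to the right and down, at radius r is drawn at 1 + k1 r^2 times it, then the intrinsics apply), "extrinsics" (4x4, takes a point from camera to world coordinates). Camera axes: x right, y down, z forward; pixel columns grow to the right and rows downward; lengths in m; the calibration is good to about 2 mm. A picture is of the moment at which its call begins: read the wrist's pose just before it. get_calibration takes no time and is no camera call; for the wrist camera it gives the pose at the moment of the call.
- bot.hand_in(): hands the job in, once; it reports no verdict.
The state is a dict: "t": time; "q": joint angles; "joint_vel": joint speeds; "joint_torque": joint torques, N m; "eef_pos": TCP position; "tool_rot": TCP orientation; "contact_force": force on the tool from outside, world axes, zero at the start; "torque": the same for the moment, N m; "gripper_width": opening from 0.0 (shut) to 1.0 (fully open).
Only numpy, scipy, OpenCV 4.12 (cv2) and the standard library are available. Lean on these libraries where they do the work, as an engineer would, in place of code of your own. Each camera call takes 0.05 s, during which the arm holds its last target.

## Working session

There is one attempt and no reset: what is moved stays moved. The work goes in short steps, Python scripts to look and compute and a tool call to move; the robot and the scene stay as the last step left them, time stands still between calls to the robot, and variables do not carry over. Pictures are saved under pics/ and viewed, and the job is handed in when it is done.

Besides the shell and the picture viewer there is one more tool, called after "Call:" as name([rows], argument=value, ...), one row to a line, values as JSON. apply_moves: Moves the arm, as the interface text tells. Its arguments: {"type":"object","properties":{"increments":{"type":"array","items":{"type":"array","items":{"type":"number"}}},"grip_force":{"type":"number"}},"required":["increments"]}

```bash
mkdir -p pics; cat > a.py <<'E'
from station import bot, imaging
import cv2, numpy as np, pickle
o=bot.get_obs(); print(o)
d={}
for n in ["scene","top"]:
    im=imaging.read_camera(n); c=imaging.get_calibration(n); d[n]=(im,c)
    cv2.imwrite(f"pics/{n}0.png",im[:,:,::-1]); print(n,c)
pickle.dump(d,open("d0.pkl","wb"))
E
python3 a.py
```

```text
{'t': 0.0, 'q': array([-1.42110153,  0.47781373,  0.02234838,  1.55646539, -0.01150727,
        1.10927734, -0.08309109]), 'joint_vel': array([ 6.37832446e-04,  9.19229905e-04, -3.27321495e-05,  2.75375029e-03,
        1.80570941e-03,  8.07498513e-05,  1.48231816e-03]), 'joint_torque': array([-2.19275580e-05, -5.96458304e+01,  1.60813920e+00, -2.81202650e+01,
        1.24056620e-02,  9.42119979e-03,  3.47666258e-06]), 'eef_pos': array([0.17195696, 0.65211551, 0.23031085]), 'tool_rot': array([ 6.11932491e-04,  7.92126563e-01,  6.10356180e-01, -6.83991453e-04]), 'contact_force': array([-0.70459388,  0.05554777, -0.25865493]), 'torque': array([0.01311471, 0.05363584, 0.01178222]), 'gripper_width': 1.0017211871802156}
scene {'K': array([[476.65019316,   0.        , 283.41155086],
       [  0.        , 476.65019316, 207.12496364],
       [  0.        ,   0.        ,   1.        ]]), 'k1': -0.11107914037166368, 'extrinsics': array([[-0.86171726,  0.32800832, -0.38710968,  0.97594409],
       [ 0.50733512,  0.56810423, -0.64797273,  0.77261241],
       [ 0.00737821, -0.75476362, -0.65595537,  0.89089208],
       [ 0.        ,  0.        ,  0.        ,  1.        ]])}
top {'K': array([[442.34356776,   0.        , 285.08560037],
       [  0.        , 442.34356776, 209.00176975],
       [  0.        ,   0.        ,   1.        ]]), 'k1': -0.10421390667520376, 'extrinsics': array([[ 0.01967699, -0.98572642,  0.16720117,  0.29230682],
       [-0.99974859, -0.02119692, -0.00731047, -0.01822884],
       [ 0.01075027, -0.16701529, -0.9858957 ,  1.2450783 ],
       [ 0.        ,  0.        ,  0.        ,  1.        ]])}
```

View pics/scene0.png

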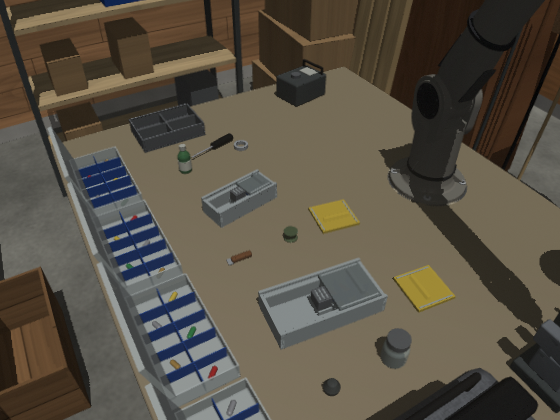

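View pics/top0.png

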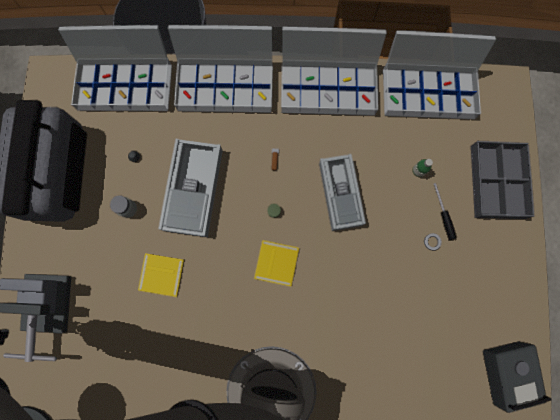

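Both views show the big box at top (190,187) with a grey cover and the small box at top (343,192). The two yellow pads at top (161,275) and (277,263) are decoys. Next I'll look at close crops.

```bash
python3 - <<'E'
import cv2
a=cv2.imread("pics/top0.png")[130:245,150:240]; b=cv2.imread("pics/scene0.png")[255:350,250:395]
cv2.imwrite("pics/c1.png",cv2.resize(a,None,fx=5,fy=5,interpolation=cv2.INTER_CUBIC))
cv2.imwrite("pics/c2.png",cv2.resize(b,None,fx=5,fy=5,interpolation=cv2.INTER_CUBIC))
E
```

```text
(no output)
```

View pics/c1.png

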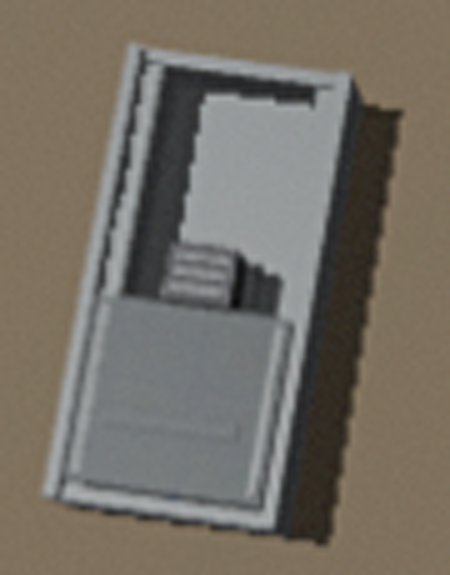

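View pics/c2.png

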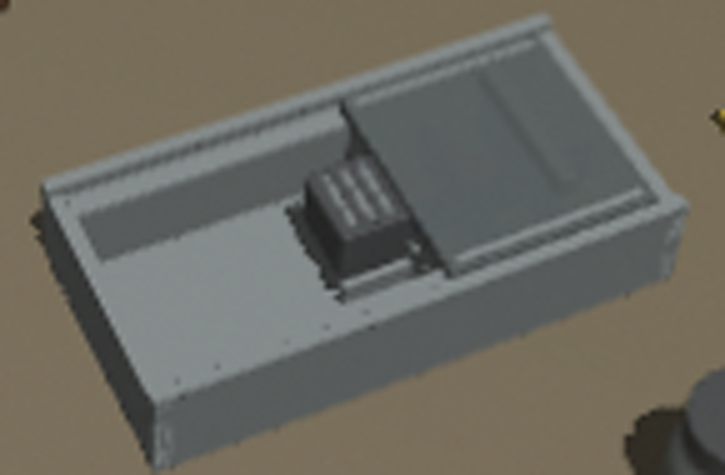

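The crops confirm the larger box: grey cover, rib at crop 1 (170,427), ribbed tab at (200,275). I'll cast the rim corners from both views and check the tab.

```bash
cat > h.py <<'E'
import numpy as np, cv2
def cast(c,uv,z):
    K=c["K"];D=np.array([c["k1"],0,0,0,0.])
    p=cv2.undistortPoints(np.array(uv,float).reshape(-1,1,2),K,D)[:,0]
    E=c["extrinsics"]; r=np.c_[p,np.ones(len(p))]@E[:3,:3].T; o=E[:3,3]
    return o+r*((z-o[2])/r[:,2])[:,None]
E
python3 - <<'E'
import pickle,numpy as np
from h import cast
d=pickle.load(open("d0.pkl","rb"))
# order: far-left, far-right, near-left, near-right (robot view)
T=np.array([(132,45),(352,75),(45,497),(277,530)])/5+[150,130]
S=np.array([(155,405),(45,185),(687,205),(547,18)])/5+[250,255]
for n,P,tab in (("top",T,(205,262)),("scene",S,(355,195))):
    w=cast(d[n][1],P-0.4,0.053); print(n,w[:,:2].round(4).tolist())
    c=w.mean(0); ax=(w[0]+w[1]-w[2]-w[3]); L=np.linalg.norm(ax)/2; yaw=np.arctan2(ax[1],ax[0])
    ay=w[0]+w[2]-w[1]-w[3]
    print("centre",c[:2],"L",L,"W",np.linalg.norm(ay)/2,"yaw",np.degrees(yaw),np.degrees(np.arctan2(-ay[0],ay[1])))
    o=[150,130] if n=="top" else [250,255]
    t=cast(d[n][1],[np.array(tab)/5+o],0.055)[0]
    R=np.array([[np.cos(yaw),np.sin(yaw)],[-np.sin(yaw),np.cos(yaw)]])
    print("tab",t,"in box",R@(t-c)[:2])
E
```

```text
top [[0.6897, 0.2853], [0.6741, 0.1595], [0.4317, 0.3169], [0.4167, 0.1886]]
centre [0.55306681 0.23756089] L 0.2594927690838463 W 0.12801993333496497 yaw -6.708243419289088 -6.876513460221059
tab [0.56312671 0.23450358 0.055     ] in box [ 0.01034816 -0.00186124]
scene [[0.691, 0.2894], [0.6753, 0.1649], [0.434, 0.3196], [0.4192, 0.1965]]
centre [0.55486415 0.24259387] L 0.2583741981138134 W 0.1247309905619231 yaw -6.860995684318159 -7.0348545149070345
tab [0.55953145 0.24194541 0.055     ] in box [ 4.71133967e-03 -8.62577035e-05]
```

Call:
apply_moves([
  [0, 0, 0, 0, 0, -8, 1],
  [-36, 43, 0, 0, 0, 0, 1],
  [-36, 43, 0, 0, 0, 0, 1],
  [-36, 43, 0, 0, 0, 0, 1],
  [-36, 43, 0, 0, 0, 0, 1],
  [-36, 43, 0, 0, 0, 0, 1],
  [-36, 43, 0, 0, 0, 0, 1],
  [-36, 43, 0, 0, 0, 0, 1],
])

```text
t: 1.1
eef_pos: [0.4451, 0.3626, 0.2267]
tool_rot: [0.0, 0.742, 0.67, -0.003]
contact_force: [0.3, 1.1, 1.4]
gripper_width: 0.001
```

```bash
cat > w.py <<'E'
import sys
from station import bot, imaging
import cv2, numpy as np, pickle
from scipy.spatial.transform import Rotation as R
n=sys.argv[1]; cam=sys.argv[2] if len(sys.argv)>2 else "wrist"
c=imaging.get_calibration(cam); im=imaging.read_camera(cam); o=bot.get_obs()
cv2.imwrite(f"pics/{n}.png",im[:,:,::-1]); pickle.dump((im,c),open(n+".pkl","wb"))
M=R.from_quat(np.roll(o["tool_rot"],-1)).as_matrix()
print(o["t"],o["eef_pos"].round(4),o["contact_force"].round(2),o["gripper_width"]);print(M.round(4));print(c["extrinsics"].round(3))
E
python3 w.py w1
```

```text
1.15 [0.4519 0.3543 0.2268] [ 5.39 -5.55  0.77] -0.0009418249298473746
[[ 1.129e-01  9.936e-01 -1.000e-03]
 [ 9.936e-01 -1.129e-01 -9.400e-03]
 [-9.500e-03  1.000e-04 -1.000e+00]]
[[ 0.103  0.958  0.269  0.378]
 [ 0.995 -0.097 -0.033  0.37 ]
 [-0.005  0.271 -0.963  0.37 ]
 [ 0.     0.     0.     1.   ]]
```

View pics/w1.png

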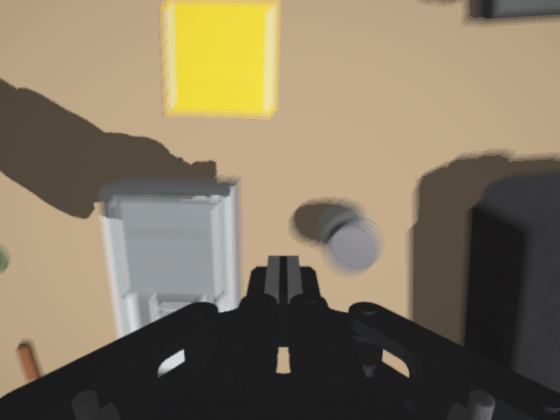

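Call:
apply_moves([
  [-25, 29, -5, 0, 0, 0, 1],
  [-25, 29, -5, 0, 0, 0, 1],
  [-25, 29, -5, 0, 0, 0, 1],
  [-25, 29, 0, 0, 0, 0, 1],
  [0, 0, 0, 0, 0, 0, 1],
  [0, 0, 0, 0, 0, 0, 1],
  [0, 0, 0, 0, 0, 0, 1],
  [0, 0, 0, 0, 0, 0, 1],
])

```text
t: 2.15
eef_pos: [0.5566, 0.2383, 0.2406]
tool_rot: [0.002, 0.746, 0.666, -0.006]
contact_force: [-0.5, 0.6, -0.1]
gripper_width: 0.001
```

```bash
python3 w.py w2; python3 w.py t2 top; python3 -c "
import cv2
a=cv2.imread('pics/w2.png');cv2.imwrite('pics/w2b.png',cv2.resize(a[:330],(800,471),interpolation=cv2.INTER_CUBIC))"
```

```text
2.2 [0.5566 0.2384 0.2406] [ 0.62 -0.54 -0.34] 0.0005039135516515129
[[ 0.1137  0.9935 -0.0058]
 [ 0.9934 -0.1138 -0.0116]
 [-0.0122 -0.0044 -0.9999]]
[[ 0.114  0.957  0.267  0.489]
 [ 0.993 -0.107 -0.042  0.247]
 [-0.012  0.27  -0.963  0.384]
 [ 0.     0.     0.     1.   ]]
2.25 [0.5568 0.2381 0.2407] [-0.63  0.21  0.02] -0.003369715181886774
[[ 0.1141  0.9935 -0.0056]
 [ 0.9934 -0.1141 -0.0118]
 [-0.0123 -0.0042 -0.9999]]
[[ 0.02  -0.986  0.167  0.292]
 [-1.    -0.021 -0.007 -0.018]
 [ 0.011 -0.167 -0.986  1.245]
 [ 0.     0.     0.     1.   ]]
```

View pics/w2b.png

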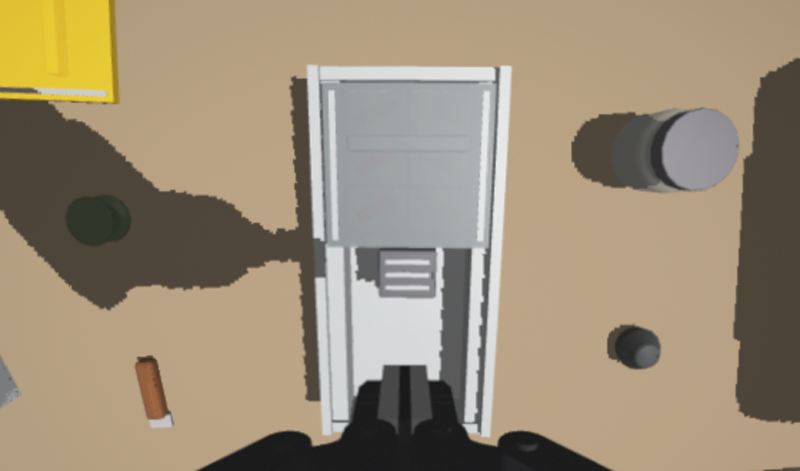

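```bash
python3 - <<'E'
import pickle,numpy as np
from h import cast
im,c=pickle.load(open("w2.pkl","rb"))
f=lambda P,z:cast(c,(np.array(P,float)*.7),z)
t=f([(380,249),(436,250),(436,297),(379,296)],.055)
b=f([(310,66),(511,66),(322,434),(490,436)],.053)
cv=f([(325,246),(490,246)],.053)
rib=f([(348,134),(469,134),(469,151),(348,151)],.067)
for n,w in zip("tab box cov rib".split(),(t,b,cv,rib)): print(n,w[:,:2].round(4).tolist(),w.mean(0).round(4))
ax=b[2]+b[3]-b[0]-b[1]; print(np.degrees(np.arctan2(ax[1],ax[0])),np.linalg.norm(ax)/2, np.linalg.norm(b[1]-b[0]),np.linalg.norm(b[3]-b[2]))
E
```

```text
tab [[0.5402, 0.2208], [0.5451, 0.2585], [0.578, 0.2553], [0.5728, 0.2159]] [0.559  0.2376 0.055 ]
box [[0.42, 0.1914], [0.4346, 0.3168], [0.677, 0.1581], [0.6926, 0.2858]] [0.556 0.238 0.053]
cov [[0.5341, 0.1834], [0.5468, 0.2954]] [0.5405 0.2394 0.053 ]
rib [[0.4647, 0.2111], [0.4733, 0.2855], [0.4834, 0.2846], [0.4748, 0.2097]] [0.4741 0.2477 0.067 ]
-7.125472619803185 0.25949499873305026 0.12625025374121565 0.12872765361130792
```

Call:
apply_moves([
  [0, 3, 0, -0.25, 0.7, 0, 1],
  [0, 0, 35, 0, 0, 0, 1],
  [0, 0, 35, 0, 0, 0, 1],
  [0, 0, 35, 0, 0, 0, 1],
  [0, 0, 35, 0, 0, 0, 1],
  [0, 0, 20, 0, 0, 0, 1],
  [0, 0, 0, 0, 0, 0, 1],
  [0, 0, 0, 0, 0, 0, 1],
])

```text
t: 3.25
eef_pos: [0.563, 0.2394, 0.0787]
tool_rot: [0.0, 0.746, 0.666, 0.005]
contact_force: [0.4, 0.7, 0.0]
gripper_width: -0.002
```

```bash
python3 w.py w3; python3 -c "
import cv2
a=cv2.imread('pics/w3.png');cv2.imwrite('pics/w3b.png',cv2.resize(a,(800,600),interpolation=cv2.INTER_CUBIC))"
```

```text
3.3 [0.563  0.2394 0.0788] [-0.51 -0.49  0.8 ] -0.0012478123260909431
[[ 0.1138  0.9935  0.0072]
 [ 0.9935 -0.1138  0.0058]
 [ 0.0066  0.0065 -1.    ]]
[[ 0.114  0.953  0.28   0.494]
 [ 0.993 -0.112 -0.026  0.246]
 [ 0.007  0.281 -0.96   0.222]
 [ 0.     0.     0.     1.   ]]
```

View pics/w3b.png

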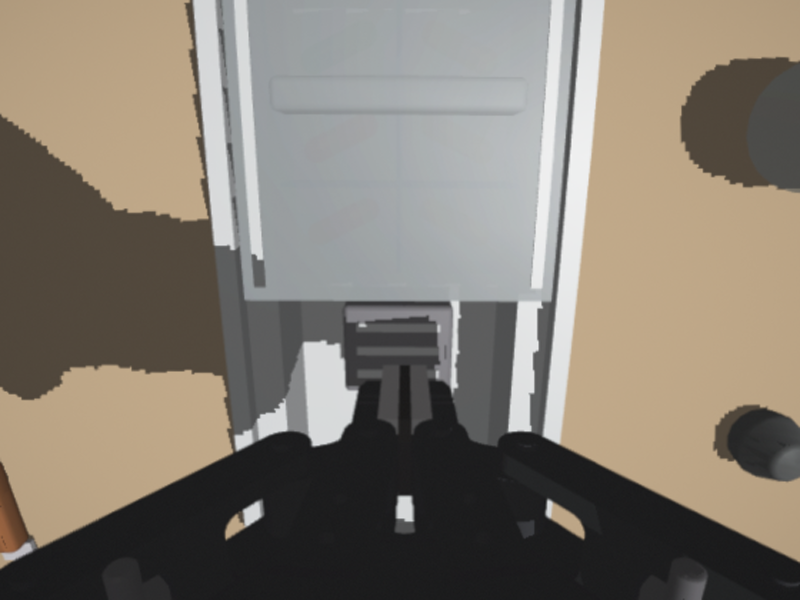

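Call:
apply_moves([
  [0, -3, 10, 0, 0, 0, 1],
  [0, 0, 8, 0, 0, 0, 1],
  [0, 0, 4, 0, 0, 0, 1],
  [0, 0, 4, 0, 0, 0, 1],
  [0, 0, 4, 0, 0, 0, 1],
  [0, 0, 4, 0, 0, 0, 1],
  [0, 0, 3, 0, 0, 0, 1],
  [0, 0, 0, 0, 0, 0, 1],
])

```text
t: 4.3
eef_pos: [0.5614, 0.2408, 0.0417]
tool_rot: [0.0, 0.746, 0.666, 0.006]
contact_force: [0.5, 0.4, -0.4]
gripper_width: -0.001
```

Call:
apply_moves([
  [0, 0, 1.5, 0, 0, 0, 1],
  [0, 0, 1.5, 0, 0, 0, 1],
  [0, 0, 1.5, 0, 0, 0, 1],
  [0, 0, 1.5, 0, 0, 0, 1],
  [0, 0, 1, 0, 0, 0, 1],
  [0, 0, 1, 0, 0, 0, 1],
  [0, 0, 1, 0, 0, 0, 1],
  [0, 0, 1, 0, 0, 0, 1],
])

```text
t: 5.3
eef_pos: [0.5615, 0.2408, 0.0411]
tool_rot: [-0.001, 0.747, 0.665, 0.007]
contact_force: [-4.4, -1.6, 10.8]
gripper_width: -0.002
```

```bash
python3 w.py w4; python3 -c "
import cv2
a=cv2.imread('pics/w4.png');cv2.imwrite('pics/w4b.png',cv2.resize(a,(800,600),interpolation=cv2.INTER_CUBIC))"
```

```text
5.35 [0.5615 0.2408 0.0411] [-3.44 -1.01 10.88] -0.0006403025372217527
[[ 0.1151  0.9933  0.0091]
 [ 0.9933 -0.1152  0.01  ]
 [ 0.0109  0.0079 -0.9999]]
[[ 0.116  0.953  0.282  0.492]
 [ 0.993 -0.114 -0.022  0.247]
 [ 0.011  0.282 -0.959  0.184]
 [ 0.     0.     0.     1.   ]]
```

View pics/w4b.png

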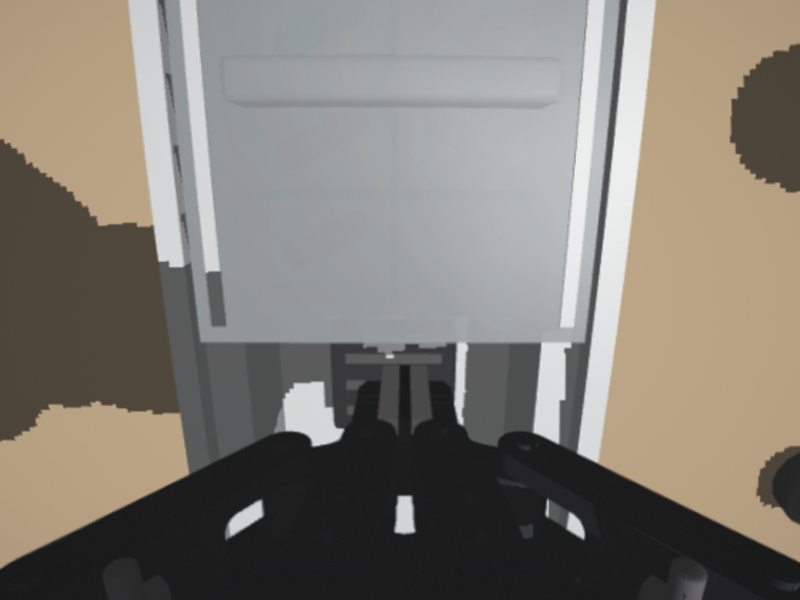

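Call:
apply_moves([
  [0, 0, -20, 0, 0, 0, 1],
  [0, 0, -40, 0, 0, 0, 1],
  [0, -10, -10, 0.3, -0.5, 0, 1],
  [-1, -40, 0, 0, 0, 0, 1],
  [-1, -40, 0, 0, 0, 0, 1],
  [0, -18, 0, 0, 0, 0, 1],
  [0, 0, 0, 0, 0, 0, 1],
  [0, 0, 0, 0, 0, 0, 1],
])

```text
t: 6.35
eef_pos: [0.4508, 0.2508, 0.1107]
tool_rot: [0.001, 0.747, 0.665, 0.001]
contact_force: [0.6, 0.2, 0.4]
gripper_width: -0.002
```

```bash
python3 w.py w5;python3 w.py s5 scene;  python3 -c "
import cv2
a=cv2.imread('pics/w5.png');cv2.imwrite('pics/w5b.png',a)
b=cv2.imread('pics/s5.png')[220:350,230:410];cv2.imwrite('pics/s5b.png',cv2.resize(b,None,fx=4,fy=4,interpolation=cv2.INTER_CUBIC))"
```

```text
6.4 [0.4508 0.2507 0.1107] [ 0.16  0.05 -0.63] 0.003990016108032983
[[ 1.153e-01  9.933e-01  3.100e-03]
 [ 9.933e-01 -1.153e-01  5.000e-04]
 [ 8.000e-04  3.000e-03 -1.000e+00]]
[[ 0.116  0.954  0.276  0.382]
 [ 0.993 -0.111 -0.031  0.258]
 [ 0.001  0.278 -0.961  0.254]
 [ 0.     0.     0.     1.   ]]
6.45 [0.4508 0.2506 0.1106] [-0.71  0.75 -0.04] 0.003501024870509277
[[ 1.156e-01  9.933e-01  3.000e-03]
 [ 9.933e-01 -1.156e-01  4.000e-04]
 [ 8.000e-04  2.900e-03 -1.000e+00]]
[[-0.862  0.328 -0.387  0.976]
 [ 0.507  0.568 -0.648  0.773]
 [ 0.007 -0.755 -0.656  0.891]
 [ 0.     0.     0.     1.   ]]
```

View pics/w5b.png

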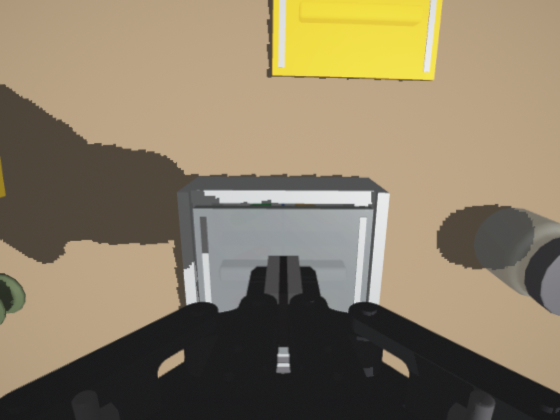

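View pics/s5b.png

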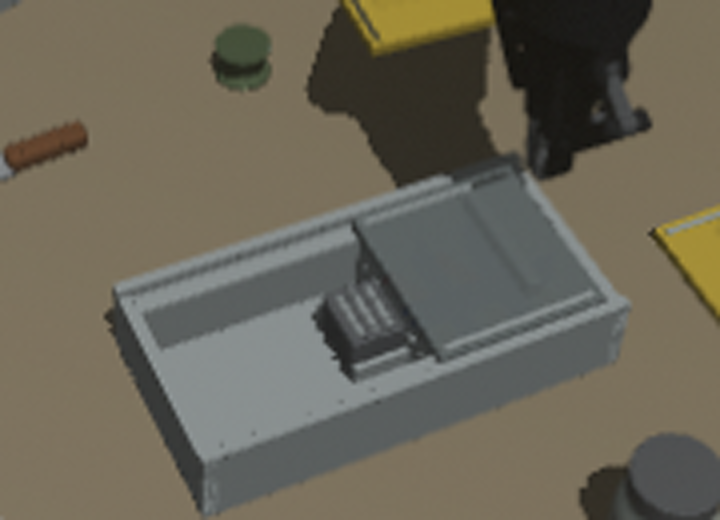

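```bash
python3 - <<'E'
import pickle,numpy as np
from h import cast
y=np.radians(-6.9);e=np.array([np.cos(y),np.sin(y)]);n=np.array([-e[1],e[0]]);B=np.array([.555,.239])
def p(f,l,uv,z):
    w=cast(pickle.load(open(f,"rb"))[1],[uv],z)[0][:2]-B; print(l,(w@e).round(4),(w@n).round(4))
p("w5.pkl","near edge53",(285,208),.053);p("w5.pkl","near edge45",(285,206),.045)
p("w5.pkl","ribbase",(340,279),.053);p("w5.pkl","ribtop",(340,262),.067)
p("w4.pkl","far edge45",(280,239),.045);p("w4.pkl","far edge53",(280,239),.053)
p("w4.pkl","rib top back",(280,40),.067);p("w4.pkl","rib top front",(280,72),.067)
for c in ((.4508,.2507),):
    w=np.array(c)-B; print("tcp",w@e,w@n)
E
```

```text
near edge53 -0.1189 -0.0002
near edge45 -0.118 -0.0002
ribbase -0.0712 0.0358
ribtop -0.0896 0.0326
far edge45 -0.0107 0.0006
far edge53 -0.0137 0.0005
rib top back -0.0856 0.0003
rib top front -0.076 0.0003
tcp -0.10485091604341368 -0.000902997705995735
```

Call:
apply_moves([
  [0, 0, 18, 0, 0, 0, 1],
  [0, 0, 18, 0, 0, 0, 1],
  [0, 0, 12, 0, 0, 0, 1],
  [0, 0, 4, 0, 0, 0, 1],
  [0, 0, 0, 0, 0, 0, 1],
  [0, 0, 0, 0, 0, 0, 1],
  [0, 0, 0, 0, 0, 0, 1],
  [0, 0, 0, 0, 0, 0, 1],
])

```text
t: 7.45
eef_pos: [0.4567, 0.2507, 0.0586]
tool_rot: [0.002, 0.748, 0.663, 0.004]
contact_force: [-0.1, 0.2, -0.6]
gripper_width: 0.004
```

Call:
apply_moves([
  [0, 4, 1, 0, 0, 0, 1],
  [0, 6, 0, 0, 0, 0, 1],
  [0, 7, 0, 0, 0, 0, 1],
  [0, 7, 0, 0, 0, 0, 1],
  [0, 7, 0, 0, 0, 0, 1],
  [0, 7, 0, 0, 0, 0, 1],
  [0, 7, 0, 0, 0, 0, 1],
  [0, 7, 0, 0, 0, 0, 1],
])

```text
t: 8.45
eef_pos: [0.5113, 0.244, 0.0578]
tool_rot: [0.002, 0.748, 0.663, 0.003]
contact_force: [0.1, 0.2, -0.3]
gripper_width: 0.002
```

```bash
python3 w.py w6;python3 w.py s6 scene;  python3 -c "
import cv2
b=cv2.imread('pics/s6.png')[220:350,230:410];cv2.imwrite('pics/s6b.png',cv2.resize(b,None,fx=4,fy=4,interpolation=cv2.INTER_CUBIC))"
```

```text
8.5 [0.5125 0.2438 0.058 ] [ 1.4  -0.37 -0.66] 0.0022842648185659423
[[ 0.1204  0.9927  0.0086]
 [ 0.9927 -0.1205  0.0024]
 [ 0.0034  0.0083 -1.    ]]
[[ 0.12   0.953  0.28   0.442]
 [ 0.993 -0.116 -0.031  0.251]
 [ 0.004  0.281 -0.96   0.201]
 [ 0.     0.     0.     1.   ]]
8.55 [0.5121 0.2438 0.058 ] [ 0.01 -0.83  0.63] -5.417552765204529e-05
[[ 0.1206  0.9927  0.0085]
 [ 0.9927 -0.1206  0.0025]
 [ 0.0035  0.0081 -1.    ]]
[[-0.862  0.328 -0.387  0.976]
 [ 0.507  0.568 -0.648  0.773]
 [ 0.007 -0.755 -0.656  0.891]
 [ 0.     0.     0.     1.   ]]
```

View pics/w6.png

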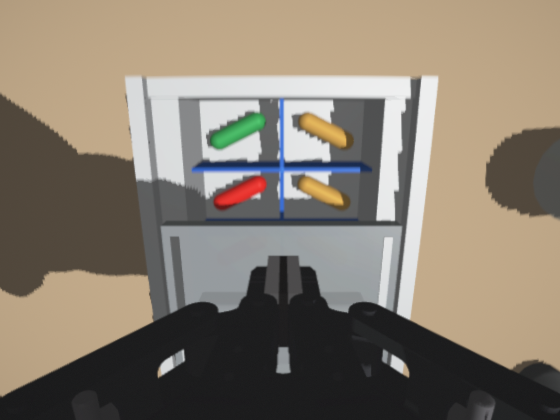

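View pics/s6b.png

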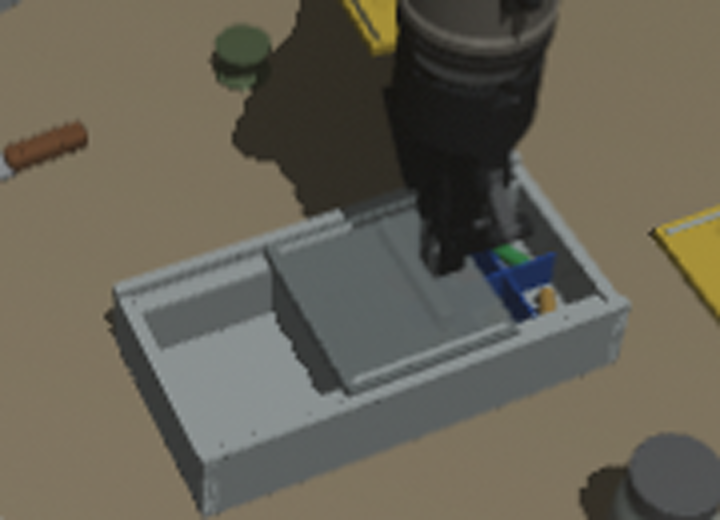

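The cover is passing flat over the tab, so I'll keep pushing.

Call:
apply_moves([
  [0, 7, 0, 0, 0, 0, 1],
  [0, 8, 0, 0, 0, 0, 1],
  [0, 8, 0, 0, 0, 0, 1],
  [0, 8, 0, 0, 0, 0, 1],
  [0, 8, 0, 0, 0, 0, 1],
  [0, 8, 0, 0, 0, 0, 1],
  [0, 8, 0, 0, 0, 0, 1],
  [0, 6, 0, 0, 0, 0, 1],
])

```text
t: 9.55
eef_pos: [0.5762, 0.236, 0.0582]
tool_rot: [0.002, 0.748, 0.663, 0.004]
contact_force: [-0.9, -0.0, 0.6]
gripper_width: -0.005
```

```bash
python3 w.py w7
```

```text
9.6 [0.5771 0.2358 0.0583] [ 1.18 -0.66  0.31] 0.0007300151990521878
[[ 0.1206  0.9927  0.0087]
 [ 0.9927 -0.1206  0.0023]
 [ 0.0033  0.0083 -1.    ]]
[[ 0.121  0.952  0.28   0.507]
 [ 0.993 -0.117 -0.031  0.243]
 [ 0.003  0.282 -0.96   0.201]
 [ 0.     0.     0.     1.   ]]
```

View pics/w7.png

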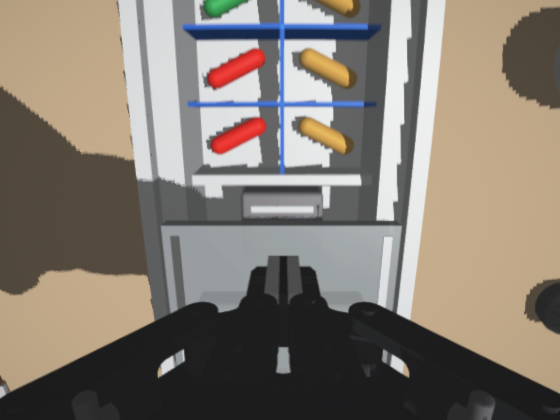

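```bash
python3 - <<'E'
import pickle,numpy as np
from h import cast
y=np.radians(-6.9);e=np.array([np.cos(y),np.sin(y)]);B=np.array([.555,.239])
c=pickle.load(open("w7.pkl","rb"))[1]
for l,uv,z in (("cover near edge",(285,225),.053),("partition",(285,176),.045),("tabnear",(285,193),.041)):
    print(l,(cast(c,[uv],z)[0][:2]-B)@e)
E
```

```text
cover near edge 0.001149814679993079
partition -0.02000534015893552
tabnear -0.011039422594196779
```

Call:
apply_moves([
  [0, -4, 0, 0, 0, 0, 1],
  [0, -2, -5, 0, 0, 0, 1],
  [0, 0, -30, 0, 0, 0, 1],
  [0, 0, -40, 0, 0, 0, 1],
  [0, -30, -40, 0, 0, 0, 1],
  [0, -50, 0, 0, 0, 0, 1],
  [0, -40, 0, 0, 0, 0, 1],
  [0, 0, 0, 0, 0, 0, 1],
])

```text
t: 10.6
eef_pos: [0.4463, 0.2521, 0.1786]
tool_rot: [0.002, 0.748, 0.664, 0.006]
contact_force: [0.0, -0.3, -0.5]
gripper_width: 0.0
```

```bash
python3 w.py w8; python3 w.py s8 scene; python3 w.py t8 top
```

```text
10.65 [0.448  0.2519 0.1788] [-0.28 -0.04  0.68] -0.000327696765611796
[[ 0.1204  0.9926  0.0128]
 [ 0.9927 -0.1205  0.0056]
 [ 0.0071  0.012  -0.9999]]
[[ 0.119  0.951  0.284  0.377]
 [ 0.993 -0.117 -0.027  0.259]
 [ 0.007  0.285 -0.959  0.321]
 [ 0.     0.     0.     1.   ]]
10.7 [0.4493 0.2516 0.1787] [0.46 0.54 0.04] -0.005629396821052776
[[ 0.1218  0.9925  0.0134]
 [ 0.9925 -0.1218  0.0054]
 [ 0.007   0.0127 -0.9999]]
[[-0.862  0.328 -0.387  0.976]
 [ 0.507  0.568 -0.648  0.773]
 [ 0.007 -0.755 -0.656  0.891]
 [ 0.     0.     0.     1.   ]]
10.75 [0.45   0.2513 0.1785] [-0.35  0.14  0.23] 0.0018704710455226807
[[ 0.1229  0.9923  0.0135]
 [ 0.9924 -0.123   0.0051]
 [ 0.0067  0.0127 -0.9999]]
[[ 0.02  -0.986  0.167  0.292]
 [-1.    -0.021 -0.007 -0.018]
 [ 0.011 -0.167 -0.986  1.245]
 [ 0.     0.     0.     1.   ]]
```

View pics/s8.png

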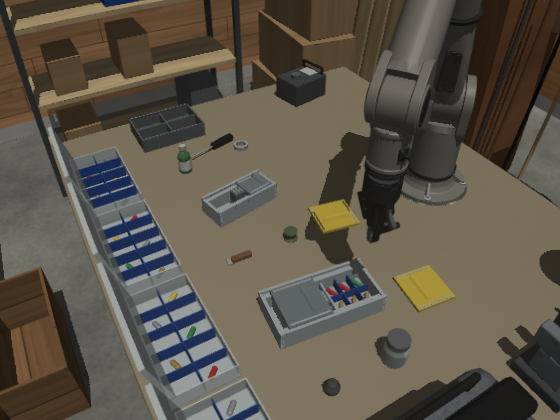

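View pics/w8.png

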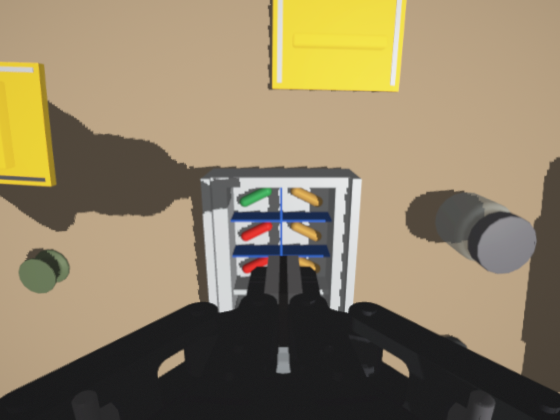

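View pics/t8.png

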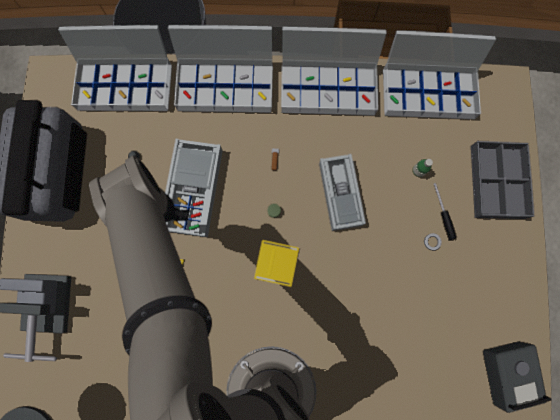

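The compartments are uncovered at scene (350,290) and the cover lies flat at scene (302,302). The smaller box and the bystanders are where they were, and the arm is clear, so I'm handing in.

```bash
python3 -c "
from station import bot
print(bot.hand_in())"
```

```text
the job is handed in; nothing more can be done
None
```

The larger tackle box is open and the job is handed in, at about 10.8 s of the 38 s allowed; no verdict is reported.

- **Tab:** I pressed it with the shut fingers until it met its stop. The fingertip stood at 41 mm with about 11 N on it, which is the full 14 mm of travel. The cover was still shut then, at about x = −66.5 mm.
- **Cover:** I pushed it by its rib, over the tab, without lifting. Just before the fingers backed off, its origin measured about x = +53.5 mm from the wrist view; it needed to be past +32.5 mm.
- **Last checks:** After the arm backed off and rose clear, the pictures show the compartments uncovered and the cover lying flat. The smaller box is still shut and the bystanders in view look unmoved, though the arm hides the jar and sinker from the top camera. I judged these by eye and did not measure them. The final contact force was only sensor noise.
- **Disagreements:** The top and scene cameras differed by about 5 mm on the box's sideways position; the close wrist view settled it. One wrist reading of the rib's base was about 2 cm out and I ignored it, because the finger was hiding that edge.

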